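# Knock the proud locking pin of the tube carousel home

## Robot

A 7-joint arm with a two-finger parallel gripper is mounted at the origin on the work surface. World frame = base frame: x ahead of the robot, y to its left, z up, the work surface at z = 0. Lengths are in m, angles in rad, forces in N, time in s.
With the tool pointing down it reaches from about 0.35 to 0.9 m from the base axis. Payload 8.1 kg.
Tool frame: the origin (TCP) lies at the very end of the fingers, on their centre line; the grasp point (between the pads) lies 19 mm behind it; z points along the fingers, y is the line along which they close (so a half turn about z gives the same grasp; the last joint's range is limited). The gripper opens to 92 mm and grips with 3 to 60 N. Pads are 19 mm wide; open, the fingers measure 130 mm over their backs; the gripper's body (75 mm by 190 mm) begins 47 mm behind the grasp point.
Start: joints at [-1.294, 0.434, 0.025, 1.573, -0.012, 1.134, -0.075], TCP at [0.232, 0.58, 0.227] pointing down, gripper open.
Joint ranges: [-2.62, 2.62], [-0.44, 2.09], [-1.27, 1.32], [0.08, 2.57], [-1.32, 4.46], [0.12, 2], [-2.74, 2.74]. Speed limits (rad/s): [2.22, 2.22, 3.01, 3.01, 3.14, 3.14, 3.14].

## Interface

Orientations are given as a rotation vector (axis times angle).
In Python, from cell import observe, get_image, sign_off, find_in, trace, place_of gives the robot as it stands. The module is installed in compiled form; this text tells all that it offers.
- The arm moves only by the shell command python3 -m handwheel 'ROWS' [OPENING] [FORCE]. ROWS is JSON, a list of rows, each a list of 6 numbers: the shift along the tool's x, y, z each as a share of 0.02 m, from -1 to 1, then the turn, a rotation vector about the tool's x, y, z each as a share of 4 degrees, from -1 to 1. A call has 1 to 8 rows; each row shifts and turns the commanded pose from where the row before left it, along the tool's axes as they then stand; what a row does not reach is not made up. A row lasts 1/12 s, in which the tool goes at most 41.7 mm and 7.16 degrees, less where a joint would pass 70% of its speed; a pose out of reach is approached as far as the arm can. A call with a number of a shift or a turn outside -1 to 1 is refused whole. A call with a gripper value outside its range is refused whole. OPENING is the opening, from 0 (shut) to 1 (fully open), set as the call begins (- or left out, the last holds). The fingers move at their own pace and stop on an object; FORCE is the grip in N (left out, the last holds). Time passes only in rows, so rows that do not move let the fingers close. It gives the time, the measured TCP pose, the force, the opening and the grip force at its end, in the units of the state.
- observe(): the state, without advancing time (a new reading comes with each control period).
- get_image(name): name is "scene" or "top" or "wrist"; returns a dict with "image" (480x640x3 uint8, red, green, blue), "fx", "fy", "cx", "cy" (pixels), "position" and "orientation" of the camera in the world. Camera axes: x right, y down, z forward; pixel columns grow to the right and rows downward; lengths in m; the calibration is good to about 2 mm. A picture is of the moment at which its call begins. There is no depth.
- sign_off(): hands the job in; it is judged then, once.
Trained networks look in the newest picture that a camera, given by its name, has taken for a name from the list of things; names that differ only in an ending like _2 or _b are one class to them, and where a whole thing is asked for, a point or a joint stands for the part that bears it (a point fixed in the world has none). Each returns a list of dicts, best first, with "score" (0 to 1); they miss things now and then, are a little off and sometimes report something else, mostly with a low value. They report only what shows in the picture. A call takes as long as a camera call. They do not tell look-alikes from the thing itself.
- find_in(label, camera): "rect" ([centre column, centre row, width, height] as shares, 0 to 1, of the picture: columns of its width, rows of its height, round what is visible of it).
- trace(label, camera): "region" (480x640 bool, what is visible of it) and "rect" ([centre column, centre row, width, height] as shares, 0 to 1, of the picture: columns of its width, rows of its height, round what is visible of it).
- place_of(label, camera): "point" ([column, row] as shares, 0 to 1, of the picture: columns of its width, rows of its height: a listed point, or the origin of a listed thing).
The state is a dict: "clock": time; "joints": joint angles; "dq": joint speeds; "joint_efforts": joint torques, N m; "position": TCP position; "ee_rot": TCP orientation; "force": force on the tool from outside, world axes, zero at the start; "ft_torque": the same for the moment, N m; "width": opening from 0.0 (shut) to 1.0 (fully open); "gripper_force": force on a finger pad.
Only numpy, scipy, OpenCV 4.12 (cv2) and the standard library are available. Lean on these libraries where they do the work, as an engineer would, in place of code of your own. Each camera call takes 0.05 s, during which the arm holds its last target. There are 200 camera calls.

## Task

One of the three steel locking pins on the deck of the tube carousel is standing up; pick up the mallet and knock that pin fully down with the mallet's face: a brisk blow (or a few), not a slow push, and never with the gripper itself. Then stand the mallet back on its round rubber pad on its face, as it stood before. Leave everything else on the bench where it is.

Things in the scene. Friction and masses are not known exactly. Their poses are not given: they have to be found in the camera images.
- mallet: mallet, 0.38 kg, standing on one face, handle level. Head: upright cylinder 75 mm tall, 40 mm across, grey plastic faces, steel middle. Handle: wood bar 16 mm wide, 20 mm high, reaching 140 mm from the head's axis, centre line 40 mm above the lower face. Origin: centre of the lower (striking) face; z up through the head; handle along -x. Grip across the handle 35 to 45 mm from the axis
- pad: round black rubber pad fixed to the bench, 130 mm across, 4 mm thick, on which the mallet stands; origin at the centre of its underside, z up
- carousel: fixed pale grey tube carousel unit, deck 300 x 300 mm, 100 mm above the bench, with a rim 10 mm high round it and a lower panel on its -x side (to x = -218 mm, 60 mm high). Ring of 12 wells (radius 62 mm), some with red tube caps 16 mm above the deck. The three locking pins stand 105 mm from its centre. Origin: centre of its underside, z up
- lock1: fixed dark steel collar 36 mm across and 8 mm high on the deck, which carries the locking pin that stands up at the start; origin: centre of its underside on the deck, z up
- head1 (a point): centre of the flat top of the locking pin (steel, 20 mm across) that stands up at the start; the pin is upright in a dark steel collar whose top is 108 mm above the bench; fully up its top is 26 mm above the collar, fully down 2 mm above it
- pin1 (a joint): how far that pin (head1) is pushed down, m: 0 fully up, 0.024 fully down against its stop; it takes about 7 to 9 N to move and stays where it is left
- head2 (a point): centre of the flat top of the locking pin (steel, 20 mm across) that is fully down at the start; the pin is upright in a dark steel collar whose top is 108 mm above the bench; fully up its top is 26 mm above the collar, fully down 2 mm above it
- pin2 (a joint): how far that pin (head2) is pushed down, m: 0 fully up, 0.024 fully down against its stop; it takes about 7 to 9 N to move and stays where it is left
- head3 (a point): centre of the flat top of the locking pin (steel, 20 mm across) that is fully down at the start; the pin is upright in a dark steel collar whose top is 108 mm above the bench; fully up its top is 26 mm above the collar, fully down 2 mm above it
- pin3 (a joint): how far that pin (head3) is pushed down, m: 0 fully up, 0.024 fully down against its stop; it takes about 7 to 9 N to move and stays where it is left
- bottle: amber jar, 52 mm across, 90 mm tall, a bystander; origin: centre of its underside
- beaker: white cup, 68 mm across, 85 mm tall, a bystander; origin: centre of its underside
- screwdriver: screwdriver, 170 mm long, lying along its own x, a bystander; origin under its middle
- glovebox: cardboard box 120 x 230 x 75 mm, a bystander; origin: centre of its underside
Things that resemble listed ones, but are neither listed nor needed, are in the scene too. What is shaped like the mallet but yellow is not meant.

How it is judged:
By the outcome, as a careful person would: the job done as asked, in the order asked, and still so for the second after the job is handed in, with the robot touching nothing.
It also fails if it takes over 48 s, if anything falls off the work surface, if the arm or the gripper's body presses on something with over 40 N, if the wrist force passes 120 N, or if a joint passes its speed limit or range.

## Working session

There is one attempt and no reset: what is moved stays moved. The work goes in short steps, Python scripts to look and compute and a shell command to move; the robot and the scene stay as the last step left them, time stands still between calls to the robot, and variables do not carry over. Pictures are saved under pics/ and viewed, at most 10 in all, crops included, and the job is handed in when it is done.

```bash
mkdir -p pics
cat > h.py <<'E'
import numpy as np, cv2
from scipy.spatial.transform import Rotation as R
from cell import observe,get_image,find_in,trace,place_of,sign_off
def Rm(o):
    o=np.array(o,float)
    if o.shape==(3,3): return o
    return (R.from_quat(o) if o.size==4 else R.from_rotvec(o)).as_matrix()
def ray(c,u,v):
    d=Rm(c["orientation"])@np.array([(u-c["cx"])/c["fx"],(v-c["cy"])/c["fy"],1]); return np.array(c["position"]),d
def atz(c,u,v,z):
    p,d=ray(c,u,v); return p+d*(z-p[2])/d[2]
def proj(c,P):
    q=Rm(c["orientation"]).T@(np.array(P)-np.array(c["position"])); return np.array([c["fx"]*q[0]/q[2]+c["cx"],c["fy"]*q[1]/q[2]+c["cy"]])
def tri(rays):
    A=0;b=0
    for p,d in rays:
        d=d/np.linalg.norm(d);M=np.eye(3)-np.outer(d,d);A=A+M;b=b+M@p
    return np.linalg.solve(A,b)
def save(c,n,crop=None,s=1):
    im=c["image"][:,:,::-1]
    if crop: x0,y0,x1,y1=crop; im=im[y0:y1,x0:x1]
    cv2.imwrite("pics/"+n,cv2.resize(im,None,fx=s,fy=s,interpolation=cv2.INTER_CUBIC))
E
python3 - <<'E'
from h import *
s=observe();print({k:np.round(v,3).tolist() for k,v in s.items()})
for n in ["scene","top"]:
    c=get_image(n);save(c,n+".png");print(n,c["orientation"],c["position"],c["fx"],c["cx"],c["cy"])
    for l in ["mallet","pad","carousel","lock1","head1","head2","head3","bottle","beaker","screwdriver","glovebox"]:
        for d in place_of(l,n)[:4]:
            u,v=d["point"][0]*640,d["point"][1]*480
            z={"mallet":.004,"lock1":.1,"head1":.134,"head2":.11,"head3":.11}.get(l,0)
            print(l,round(d["score"],2),round(u),round(v),atz(c,u,v,z).round(3))
E
```

```text
{'clock': 0.0, 'joints': [-1.294, 0.435, 0.025, 1.574, -0.012, 1.134, -0.075], 'dq': [-0.002, 0.001, 0.0, -0.001, -0.001, 0.0, -0.002], 'joint_efforts': [0.0, -66.785, 0.985, -31.446, -0.061, 0.043, 0.0], 'position': [0.232, 0.58, 0.226], 'ee_rot': [-0.593, -3.085, 0.002], 'force': [1.026, 0.069, 0.382], 'ft_torque': [0.033, 0.001, 0.075], 'gripper_force': 0.0, 'width': 0.998}
scene [-2.09901576 -1.27127697  0.49509659] [ 1.2037366  -0.40221478  0.97086035] 481.4691439823695 311.00655539662404 240.1327704309873
mallet 0.74 396 223 [0.463 0.264 0.004]
mallet 0.56 403 158 [0.224 0.454 0.004]
mallet 0.55 390 355 [0.803 0.011 0.004]
pad 0.74 394 220 [0.448 0.268 0.   ]
carousel 0.88 310 288 [ 0.552 -0.06   0.   ]
lock1 0.69 267 275 [ 0.54  -0.165  0.1  ]
head1 0.66 265 265 [ 0.537 -0.167  0.134]
head1 0.5 312 228 [ 0.483 -0.017  0.134]
head1 0.41 349 279 [ 0.658 -0.019  0.134]
head2 0.66 265 265 [ 0.518 -0.16   0.11 ]
head2 0.5 312 228 [ 0.463 -0.006  0.11 ]
head2 0.41 349 279 [ 0.642 -0.008  0.11 ]
head3 0.66 265 265 [ 0.518 -0.16   0.11 ]
head3 0.5 312 228 [ 0.463 -0.006  0.11 ]
head3 
[... 574 characters left out ...]
549 -0.056  0.   ]
lock1 0.71 368 238 [ 0.525 -0.165  0.1  ]
head1 0.61 369 231 [ 0.539 -0.165  0.134]
head1 0.59 315 200 [ 0.623 -0.016  0.134]
head1 0.44 312 262 [ 0.453 -0.01   0.134]
head2 0.61 369 231 [ 0.542 -0.167  0.11 ]
head2 0.59 315 200 [ 0.627 -0.016  0.11 ]
head2 0.44 312 262 [ 0.454 -0.01   0.11 ]
head3 0.61 369 231 [ 0.542 -0.167  0.11 ]
head3 0.59 315 200 [ 0.627 -0.016  0.11 ]
head3 0.44 312 262 [ 0.454 -0.01   0.11 ]
bottle 0.85 229 187 [0.68  0.243 0.   ]
beaker 0.66 460 296 [ 0.367 -0.449  0.   ]
beaker 0.4 314 199 [ 0.647 -0.013  0.   ]
screwdriver 0.77 154 254 [0.476 0.459 0.   ]
screwdriver 0.6 462 293 [ 0.376 -0.454  0.   ]
glovebox 0.87 483 234 [ 0.553 -0.517  0.   ]
```

View pics/scene.png

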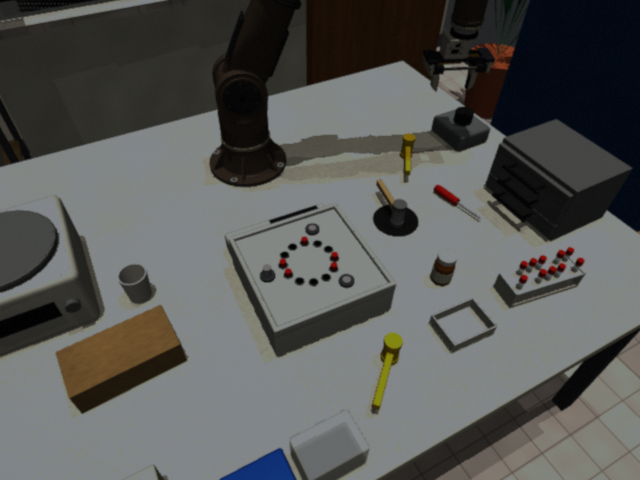

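View pics/top.png

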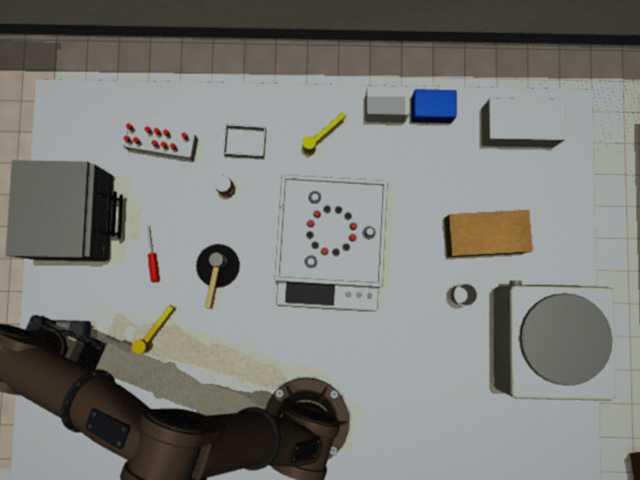

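The candidates for the mallet are the grey one on the black pad (scene 398,212; top 217,260), a yellow one (408,150; 152,330) and another yellow one (390,350; 322,132). I choose the grey one on the pad. For the pins, (265,272) in the scene view looks raised, while (312,228) and (349,279) look down. I'll check both choices in one close crop.

Run:
```python
from h import *
S=get_image("scene");T=get_image("top")
a=cv2.resize(S["image"][175:305,220:430,::-1],None,fx=3.7,fy=3.7,interpolation=cv2.INTER_CUBIC)
cv2.imwrite("pics/crop1.png",a)
b=cv2.resize(T["image"][170:320,190:400,::-1],None,fx=3.7,fy=3.7,interpolation=cv2.INTER_CUBIC); cv2.imwrite("pics/crop2.png",b)
for n,c in(("top",T),("scene",S)):
    for d in trace("mallet",n)[:3]:
        m=d["region"]; ys,xs=np.nonzero(m); 
        hsv=cv2.cvtColor(c["image"],cv2.COLOR_RGB2HSV)
        w=m&(hsv[...,1]>80)&(hsv[...,0]>8)&(hsv[...,0]<30)
        y2,x2=np.nonzero(w); print(n,d["score"],xs.mean(),ys.mean(),m.sum(),w.sum())
        if w.sum()>20:
            P=np.array([atz(c,u,v,.054) for u,v in zip(x2,y2)])[:,:2]; mu=P.mean(0);U,s,V=np.linalg.svd(P-mu); t=(P-mu)@V[0]
            print(" handle",mu.round(4),np.degrees(np.arctan2(V[0][1],V[0][0])).round(1),t.min().round(3),t.max().round(3))
        g=m&(hsv[...,1]<60); y2,x2=np.nonzero(g)
        if g.sum(): print(" grey",x2.min(),x2.max(),y2.min(),y2.max(),g.sum(), atz(c,x2.mean(),y2.mean(),.079))
    for l,z in(("pad",.004),("lock1",.108)):
        for d in trace(l,n)[:3]:
            ys,xs=np.nonzero(d["region"]);r=d["rect"]; print(n,l,round(d["score"],2),xs.mean().round(1),ys.mean().round(1),xs.min(),xs.max(),ys.min(),ys.max(),atz(c,r[0]*640,r[1]*480,z).round(4))
```

```text
top 0.97 149.6208425720621 335.0221729490022 451 370
 handle [0.2279 0.4554] 140.8 -0.113 0.048
top 0.7 213.98553719008265 275.5557851239669 484 256
 handle [0.3816 0.2748] 170.5 -0.058 0.061
 grey 205 226 253 308 212 [0.44980732 0.259194   0.079     ]
top 0.63 319.72189349112426 135.28994082840237 507 163
 handle [ 0.8176 -0.0262] 135.5 -0.101 0.06
 grey 301 344 118 154 26 [ 0.82436401 -0.02699366  0.079     ]
top pad 0.65 217.5 265.2 196 239 244 287 [0.4359 0.2644 0.004 ]
top pad 0.21 464.3 294.7 451 477 283 306 [ 0.3692 -0.4668  0.004 ]
top lock1 0.63 368.1 232.6 363 373 227 238 [ 0.5308 -0.1662  0.108 ]
scene 0.85 393.56227758007117 205.58540925266905 562 171
 handle [0.3833 0.2722] -12.5 -0.056 0.067
 grey 377 407 182 227 375 [0.48792844 0.23830865 0.079     ]
scene 0.83 387.34180138568126 363.7678983833718 866 382
 handle [ 0.8417 -0.0291] -46.7 -0.055 0.097
 grey 382 401 346 399 22 [ 0.86128088 -0.031069    0.079     ]
scene 0.68 407.4915662650602 151.10120481927711 415 352
 handle [0.2456 0.4466] -38.0 -0.088 0.127
 grey 409 414 143 175 15 [0.31186605 0.41188714 0.079     ]
scene pad 0.93 395.5 222.2 374 418 206 236 [0.4659 0.2712 0.004 ]
scene lock1 0.64 267.4 274.2 260 275 265 282 [ 0.5405 -0.1622  0.108 ]
scene lock1 0.22 309.2 275.4 226 396 204 354 [ 0.6066 -0.0827  0.108 ]
```

View pics/crop1.png

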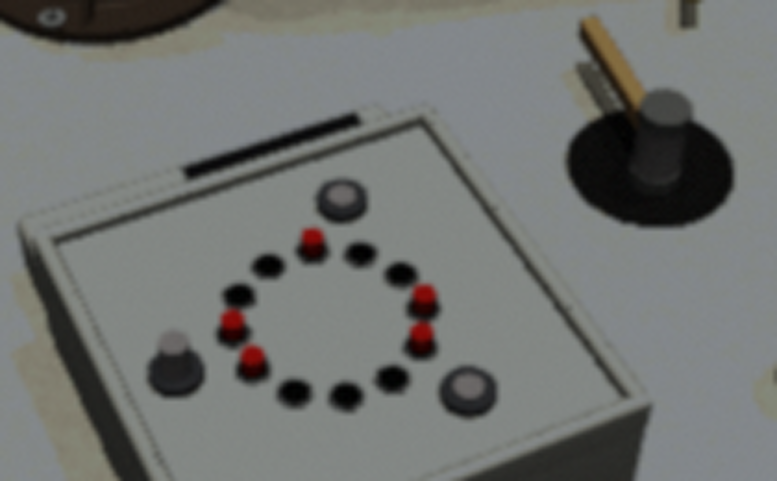

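View pics/crop2.png

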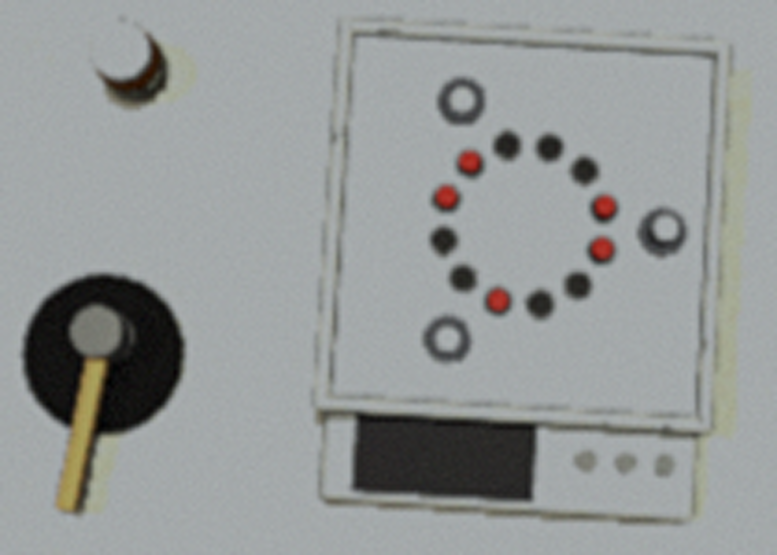

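The crop confirms the choices. The grey-faced, wood-handled mallet stands on the black pad, with its head top at scene (400,204) and top (216,259.5), and its handle running toward the robot. The pin at scene (267,267), top (369,232) is the raised one. The other two are down.

```bash
cat >> h.py <<'E'
def plan(p,yaw):
    "shift in tool axes (20mm shares) and yaw (4deg shares about tool z) to reach TCP p, tool x at heading yaw (deg, mod 180), z down; rotate-first and move-first"
    s=observe();M=Rm(s["ee_rot"]);d=np.array(p)-s["position"]
    h=np.degrees(np.arctan2(M[1,0],M[0,0])); t=-((yaw-h+90)%180-90)
    x=np.array([np.cos(np.radians(yaw)),np.sin(np.radians(yaw)),0])
    goal=np.column_stack([x*(1 if abs(((yaw-h+180)%360)-180)<=90 else -1),[0,0,0],[0,0,-1]]);goal[:,1]=np.cross(goal[:,2],goal[:,0])
    rv=R.from_matrix(M.T@goal).as_rotvec(degrees=True)
    print("pos",np.round(s["position"],4),"head",h.round(1),"tilt",M[:,2].round(3),"j7",round(s["joints"][6],2),"t",round(s["clock"],2),"F",np.round(s["force"],1),"w",round(s["width"],3))
    print("move-first rows",(M.T@d/.02).round(2),"rot rows",(rv/4).round(2),"after-rotation rows",(goal.T@d/.02).round(2))
E
python3 - <<'E'
from h import *
S=get_image("scene");T=get_image("top")
f=lambda t,s:(tri([ray(T,*t),ray(S,*s)]))
print("head",f((215.9,259.5),(400.3,203.6)),atz(T,215.9,259.5,.079),atz(S,400.3,203.6,.079))
print("pin",f((369.2,232.2),(267,267.4)),atz(T,369.2,232.2,.134),atz(S,267,267.4,.134))
print("tail",f((208.9,307.3),(379,181)),atz(T,208.9,307.3,.054))
print("pad",atz(T,217.8,265.7,.004),atz(S,395.8,220.5,.004))
print("lock2,3",[atz(T,190+a/3.7,170+b/3.7,.11).round(4) for a,b in((462,101),(447,340))],[atz(S,220+a/3.7,175+b/3.7,.11).round(4) for a,b in((468,386),(342,195))])
h=(atz(T,215.9,259.5,.079)+atz(S,400.3,203.6,.079))/2
th=np.radians(170);g=h+.04*np.array([np.cos(th),np.sin(th),0])
print("grasp",g);plan([g[0],g[1],.14],-10)
E
```

```text
head [0.45869388 0.26488157 0.07447785] [0.45693205 0.26180469 0.079     ] [0.4635032  0.26408704 0.079     ]
pin [ 0.53829877 -0.16526152  0.12642175] [ 0.53661439 -0.16659886  0.134     ] [ 0.54515377 -0.16542668  0.134     ]
tail [0.32336908 0.28632718 0.04513006] [0.32151764 0.28136042 0.054     ]
pad [0.44343925 0.26823622 0.004     ] [0.45387073 0.26792511 0.004     ]
lock2,3 [array([ 0.635 , -0.0152,  0.11  ]), array([ 0.4533, -0.0074,  0.11  ])] [array([ 0.6416, -0.0131,  0.11  ]), array([ 0.461 , -0.0052,  0.11  ])]
grasp [0.42082532 0.26989179 0.079     ]
pos [0.2317 0.5805 0.2267] head 158.2 tilt [ 0. -0. -1.] j7 -0.08 t 1.7 F [ 0.5 -0.3 -0.4] w 1.001
move-first rows [-14.54 -10.92   4.34] rot rows [-0.    0.   -2.94] after-rotation rows [-12.01 -13.65   4.34]
```

```bash
python3 -m handwheel '[[0,0,0,0,0,-1],[0,0,0,0,0,-1],[-0.4,-0.5,0,0,0,-0.94],[-0.8,-0.9,0.2,0,0,0],[-0.9,-1,0.3,0,0,0],[-0.9,-1,0.3,0,0,0],[-0.9,-1,0.3,0,0,0],[-0.9,-1,0.3,0,0,0]]' 1
python3 -m handwheel '[[-0.9,-1,0.3,0,0,0],[-0.9,-1,0.3,0,0,0],[-0.9,-1,0.3,0,0,0],[-0.9,-1,0.3,0,0,0],[-0.9,-1,0.3,0,0,0],[-0.9,-1,0.3,0,0,0],[-0.9,-1,0.3,0,0,0],[-0.9,-1,0.3,0,0,0]]'
python3 - <<'E'
from h import *
c=get_image("wrist");save(c,"w1.png");print(c["position"],c["orientation"])
for d in trace("mallet","wrist")[:2]:print(d["score"],np.array(d["rect"])*[640,480,640,480])
plan([.421,.270,.14],-10)
E
```

```text
clock: 2.37
position: [0.3073, 0.456, 0.1986]
ee_rot: [0.274, 3.129, 0.0]
force: [1.4, -0.3, 0.7]
width: 0.997
gripper_force: 0.0
clock: 3.03
position: [0.4214, 0.2734, 0.1507]
ee_rot: [0.274, 3.129, 0.001]
force: [0.6, -1.0, 0.0]
width: 1.003
gripper_force: 0.0
[0.34685631 0.28732418 0.30768526] [2.22601165 1.86828473 0.27346873]
0.77 [314.88  203.136  64.32  261.504]
0.67 [499.328  25.872  57.6    51.696]
pos [0.4229 0.2697 0.1501] head 169.6 tilt [ 0.    -0.003 -1.   ] j7 0.74 t 3.13 F [-0.1 -0.6  0.8] w 1.001
move-first rows [ 0.1  -0.    0.51] rot rows [-0.04  0.01 -0.09] after-rotation rows [ 0.1  -0.    0.51]
```

View pics/w1.png

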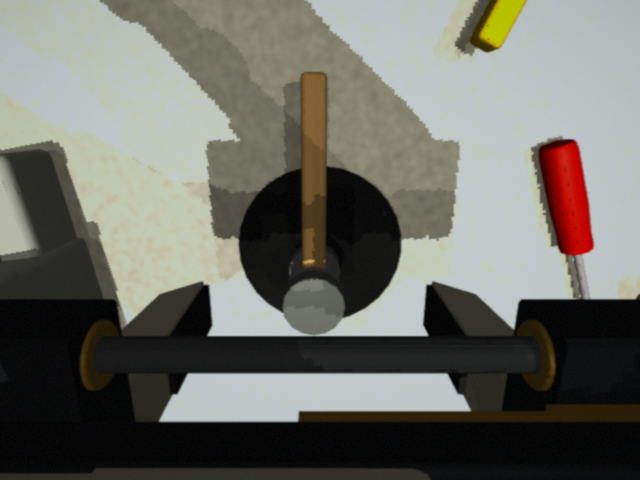

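The wrist view shows the grey mallet's handle running upright in the picture, from (313,265) to a tail at (315,72). The head top is at (314,305), and the pad centre is at about (320,243).

Run:
```python
from h import *
c=get_image("wrist")
h=atz(c,314,305.5,.079);t=atz(c,314.5,73,.054);k=atz(c,314,263,.054)
print("head",h,"tail",t,"hd",np.degrees(np.arctan2(*(t-k)[1::-1])),np.linalg.norm((t-h)[:2]))
print("pad",atz(c,320,243,.004))
m=trace("pad","wrist")
for d in m[:1]:
    cs=max(cv2.findContours(d["region"].astype(np.uint8),0,2)[0],key=len);cs=cv2.convexHull(cs);print("padell",cv2.fitEllipse(cs))
d=(h-t)[:2];d/=np.linalg.norm(d)
g=h[:2]-d*.04;print("grasp",g)
plan([g[0],g[1],.026],np.degrees(np.arctan2(d[1],d[0])))
```

```text
head [0.45863404 0.26170404 0.079     ] tail [0.32420493 0.28662883 0.054     ] hd 169.3633766425789 0.136720260336536
pad [0.4425431 0.2686623 0.004    ]
padell ((359.9060974121094, 237.79592895507812), (87.4656753540039, 148.7825469970703), 174.53611755371094)
grasp [0.41930436 0.26899625]
pos [0.4211 0.2741 0.1508] head 169.9 tilt [-0.  0. -1.] j7 0.74 t 3.23 F [-0.8  0.9 -0.7] w 1.001
move-first rows [ 0.04 -0.27  6.24] rot rows [ 0.  -0.   0.1] after-rotation rows [ 0.04 -0.27  6.24]
```

```bash
python3 -m handwheel '[[0.05,-0.17,1,0,0,0.1],[0,0,1,0,0,0],[0,0,1,0,0,0],[0,0,1,0,0,0],[0,0,1,0,0,0],[0,0,0.7,0,0,0],[0,0,0.4,0,0,0],[0,0,0.1,0,0,0]]'
python3 - <<'E'
from h import *
P=[]
for i in range(3):
    c=get_image("wrist");P.append(observe()["position"])
p=np.mean(P,0);print(p,np.std(P,0))
save(c,"w2.png");plan([.4193,.269,.026],-9.9)
E
```

```text
clock: 3.9
position: [0.4181, 0.2721, 0.0257]
ee_rot: [-0.282, -3.127, 0.001]
force: [-0.3, -0.6, -0.4]
width: 0.998
gripper_force: 0.0
[0.41894162 0.27211152 0.02682726] [3.54059933e-04 3.37691433e-06 4.68616682e-04]
pos [0.4194 0.2721 0.0274] head 169.6 tilt [ 0.001  0.001 -1.   ] j7 0.75 t 4.05 F [-0.5  0.2  0.1] w 0.999
move-first rows [-0.03 -0.15  0.07] rot rows [ 0.01  0.01 -0.12] after-rotation rows [-0.02 -0.15  0.07]
```

View pics/w2.png

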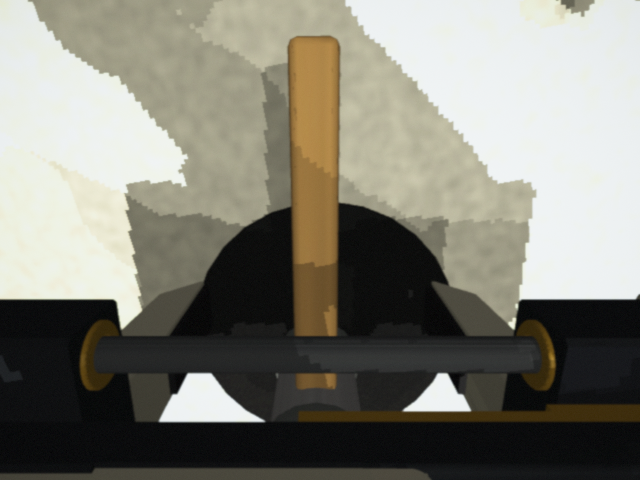

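The handle lies between the fingers at u≈315, against a finger midline at u≈318, so it is about 1 mm off. I'll close now.

```bash
python3 -m handwheel '[[0,-0.05,0,0,0,0],[0,0,0,0,0,0],[0,0,0,0,0,0],[0,0,0,0,0,0],[0,0,0,0,0,0],[0,0,0,0,0,0],[0,0,0,0,0,0],[0,0,0,0,0,0]]' 0 55
python3 - <<'E'
from h import *
P=[]
for i in range(3):
    c=get_image("wrist");P.append(observe()["position"])
print(np.mean(P,0)); s=observe();print(s["width"],s["gripper_force"])
E
```

```text
clock: 4.72
position: [0.419, 0.2703, 0.0267]
ee_rot: [0.285, 3.129, 0.0]
force: [-1.0, 0.8, -0.8]
width: 0.469
gripper_force: 0.0
[0.41900484 0.27030989 0.02671182]
0.33916695512067646 0.0
```

```bash
python3 -m handwheel '[[0,0,0,0,0,0],[0,0,0,0,0,0],[0,0,0,0,0,0],[0,0,0,0,0,0],[0,0,0,0,0,0]]'
python3 -m handwheel '[[0,0,-0.3,0,0,0],[0,0,-0.8,0,0,0],[0,0,-1,0,0,0],[0,0,-1,0,0,0],[0,0,-1,0,0,0],[0,0,-1,0,0,0],[0,0,-1,0,0,0],[0,0,-1,0,0,0]]'
python3 - <<'E'
from h import *
c=get_image("wrist");save(c,"w3.png")
T=get_image("top");t=trace("mallet","top")
# pin target, mallet axis 40 mm ahead of TCP along -toolx; keep heading 170.1
pin=np.array([.5405,-.166]);a=np.radians(169.9);g=pin+.04*np.array([np.cos(a),np.sin(a)])
print(g);plan([g[0],g[1],.22],-10.1)
E
```

```text
clock: 5.28
position: [0.419, 0.2704, 0.0267]
ee_rot: [0.285, 3.129, 0.0]
force: [-0.3, 0.5, -0.7]
width: 0.173
gripper_force: 54.8
clock: 5.95
position: [0.4183, 0.2697, 0.1697]
ee_rot: [-0.285, -3.128, 0.001]
force: [0.0, 0.5, -3.4]
width: 0.17
gripper_force: 54.8
[ 0.50111987 -0.15898533]
pos [0.4194 0.2706 0.1698] head 169.6 tilt [ 0.002  0.002 -1.   ] j7 0.74 t 6.1 F [ 0.2  0.3 -4.5] w 0.167
move-first rows [ -7.9  -20.38  -2.54] rot rows [ 0.03  0.02 -0.08] after-rotation rows [ -7.79 -20.43  -2.51]
```

View pics/w3.png

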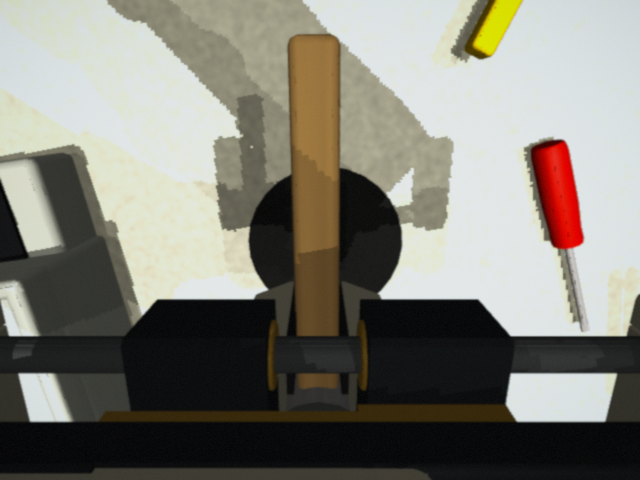

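The mallet is held and lifted, and the pad is clear below it. Next I'll carry it over to the pin.

```bash
python3 -m handwheel '[[-0.15,-0.3,-0.5,0,0,0],[-0.3,-0.8,-0.5,0,0,0],[-0.35,-0.93,-0.5,0,0,0],[-0.35,-0.93,-0.5,0,0,0],[-0.35,-0.93,-0.5,0,0,0],[-0.35,-0.93,0,0,0,0],[-0.35,-0.93,0,0,0,0],[-0.35,-0.93,0,0,0,0]]'
python3 -m handwheel '[[-0.35,-0.93,0,0,0,0],[-0.35,-0.93,0,0,0,0],[-0.35,-0.93,0,0,0,0],[-0.35,-0.93,0,0,0,0],[-0.35,-0.93,0,0,0,0],[-0.35,-0.93,0,0,0,0],[-0.35,-0.93,0,0,0,0],[-0.35,-0.93,0,0,0,0]]'
python3 -m handwheel '[[-0.35,-0.93,0,0,0,0],[-0.35,-0.93,0,0,0,0],[-0.35,-0.93,0,0,0,0],[-0.35,-0.93,0,0,0,0],[-0.35,-0.93,0,0,0,0],[-0.35,-0.93,0,0,0,0],[-0.34,-0.62,0,0,0,0],[0,0,0,0,0,0]]'
python3 - <<'E'
from h import *
P=[]
for i in range(2):
    S=get_image("scene");P.append(observe()["position"])
p=np.mean(P,0);print(p);save(S,"s2.png",(190,160,350,300),5)
plan([.5011,-.159,.22],-10.1)
M=Rm(observe()["ee_rot"]);ax=p-.04*M[:,0]
for z,n in((p[2]-.0227,"face"),(p[2]-.0227+.075,"top")): print(n,proj(S,[ax[0],ax[1],z]))
E
```

```text
clock: 6.77
position: [0.4443, 0.1278, 0.2181]
ee_rot: [-0.285, -3.127, 0.002]
force: [0.5, -0.5, -4.0]
width: 0.167
gripper_force: 54.8
clock: 7.43
position: [0.4721, -0.0283, 0.2178]
ee_rot: [-0.285, -3.126, 0.001]
force: [0.9, -0.1, -4.0]
width: 0.17
gripper_force: 54.8
clock: 8.1
position: [0.4979, -0.1615, 0.2179]
ee_rot: [-0.292, -3.126, 0.003]
force: [0.6, -1.0, -3.5]
width: 0.174
gripper_force: 54.8
[ 0.49773824 -0.15883156  0.2177781 ]
pos [ 0.4977 -0.1581  0.2178] head 169.5 tilt [-0.003  0.    -1.   ] j7 1.71 t 8.2 F [-0.6 -0.7 -4.4] w 0.171
move-first rows [-0.17 -0.01 -0.11] rot rows [-0.   -0.04 -0.1 ] after-rotation rows [-0.17 -0.01 -0.11]
face [263.39461996 246.97296483]
top [260.87914735 222.51909259]
```

View pics/s2.png

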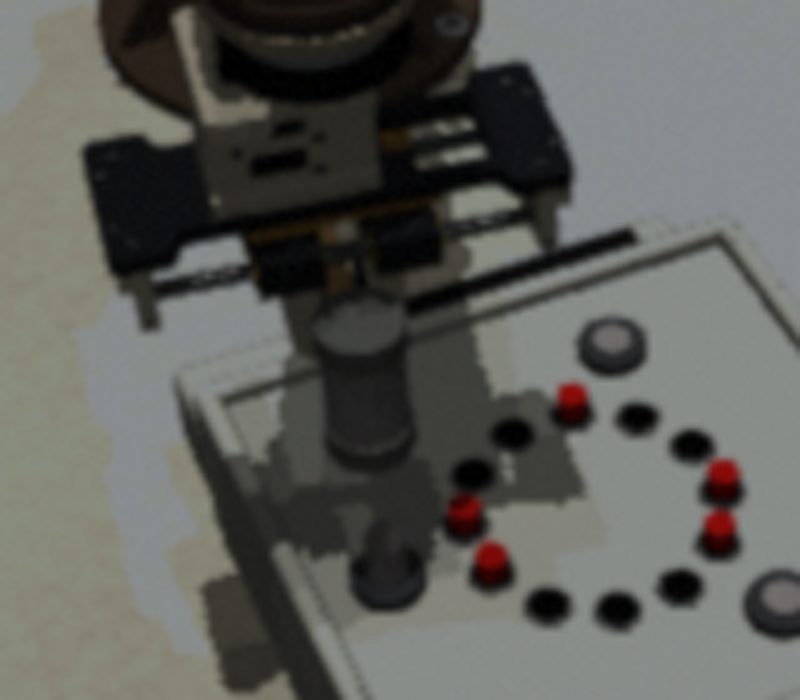

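In this view the mallet head hangs above the deck, with its top at full-frame (262.2,224.4) and its face centre at (264.2,248). The pin and collar are at (267.3,267.5) and (267.6,275). I'll cancel the camera bias by measuring the pin against the head.

Run:
```python
from h import *
S=get_image("scene")
p=np.array([.4978,-.1588,.2178]);M=Rm(observe()["ee_rot"]);ax=p-.04*M[:,0]
b=[np.array([264.2,248])-proj(S,[ax[0],ax[1],.195]),np.array([262.2,224.4])-proj(S,[ax[0],ax[1],.270])]
print(b,ax);b=np.mean(b,0)
d=trace("lock1","scene")[0];print(d["score"],np.array(d["rect"])*[640,480,640,480])
pin=atz(S,267-b[0],267.4-b[1],.134);print("pin",pin, "col",atz(S,267.5-b[0],274.5-b[1],.108))
g=pin+.04*M[:,0];plan([g[0],g[1],.2178],-10.5)
```

```text
[array([0.75296608, 0.9947345 ]), array([1.26542307, 1.8457885 ])] [ 0.53714011 -0.16603514  0.21770656]
0.53 [268.928 273.84   16.512  11.712]
pin [ 0.54029812 -0.16574495  0.134     ] col [ 0.53963209 -0.16603809  0.108     ]
pos [ 0.4981 -0.1568  0.2181] head 169.6 tilt [-0.002  0.001 -1.   ] j7 1.71 t 8.3 F [ 0.4  0.6 -4.3] w 0.171
move-first rows [-0.15 -0.06  0.01] rot rows [ 0.01 -0.03  0.03] after-rotation rows [-0.15 -0.06  0.02]
```

```bash
python3 -m handwheel '[[-0.15,-0.03,0,0,0,0],[0,0,1,0,0,0],[0,0,1,0,0,0],[0,0,1,0,0,0],[0,0,1,0,0,0],[0,0,0.3,0,0,0],[0,0,-0.8,0,0,0],[0,0,-1,0,0,0]]'
python3 -m handwheel '[[0,0,-1,0,0,0],[0,0,-0.6,0,0,0],[0,0,-0.7,0,0,0],[0,0,0,0,0,0]]'
python3 - <<'E'
from h import *
S=get_image("scene");save(S,"s3.png",(190,160,350,300),5)
plan([.50,-.159,.2178],-10.5)
E
```

```text
clock: 8.97
position: [0.5004, -0.1578, 0.1678]
ee_rot: [-0.283, -3.124, -0.001]
force: [0.4, -0.6, -3.5]
width: 0.17
gripper_force: 55.0
clock: 9.3
position: [0.5032, -0.1587, 0.2176]
ee_rot: [0.283, 3.124, -0.0]
force: [0.9, -0.2, -4.0]
width: 0.171
gripper_force: 55.0
pos [ 0.5027 -0.1585  0.2161] head 169.6 tilt [ 0.003 -0.    -1.   ] j7 1.72 t 9.35 F [ 0.2 -0.1 -4.9] w 0.172
move-first rows [ 0.13 -0.05 -0.09] rot rows [0.   0.04 0.04] after-rotation rows [ 0.13 -0.05 -0.08]
```

View pics/s3.png

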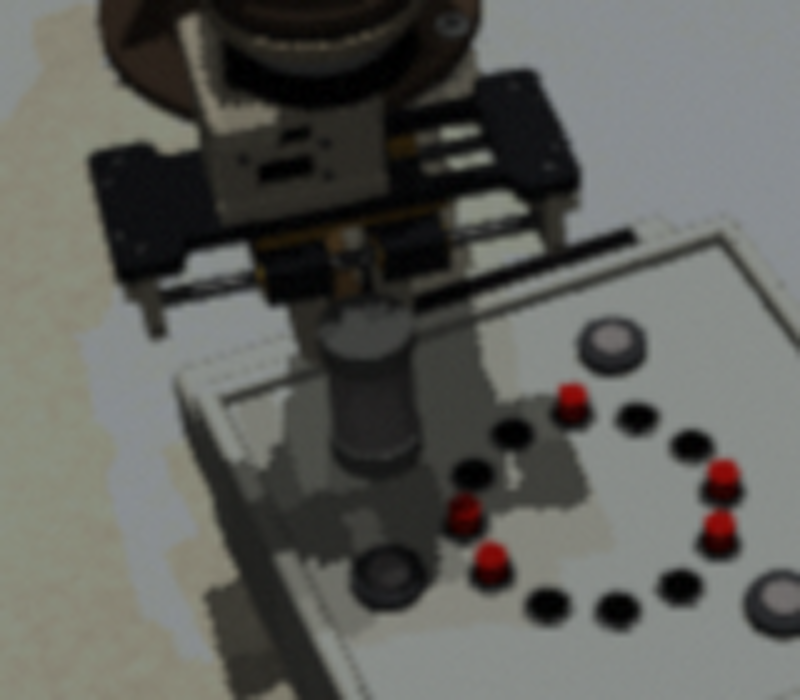

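The pin at crop (388,573) now sits low in its collar, like the other two. A second blow, slightly deeper, will make sure it is seated.

```bash
python3 -m handwheel '[[0.05,0,1,0,0,0],[0,0,1,0,0,0],[0,0,1,0,0,0],[0,0,1,0,0,0],[0,0,0.4,0,0,0]]'
python3 -c "
from h import *
plan([.50,-.159,.1327],-10.5)"
python3 -m handwheel '[[0,0,0,0,0,0]]'
python3 -m handwheel '[[0,0,-1,0,0,0],[0,0,-1,0,0,0],[0,0,-1,0,0,0],[0,0,-1,0,0,0],[0,0,-0.5,0,0,0],[0,0,0,0,0,0]]'
```

```text
clock: 9.77
position: [0.4972, -0.1575, 0.1246]
ee_rot: [-0.284, -3.121, -0.002]
force: [-24.1, 5.5, 39.7]
width: 0.169
gripper_force: 55.0
pos [ 0.4972 -0.1575  0.1246] head 169.6 tilt [-0.007  0.002 -1.   ] j7 1.76 t 9.77 F [-24.1   5.5  39.7] w 0.169
move-first rows [-0.15 -0.05 -0.41] rot rows [ 0.01 -0.11  0.03] after-rotation rows [-0.15 -0.05 -0.41]
clock: 9.85
position: [0.4974, -0.1576, 0.1248]
ee_rot: [-0.284, -3.122, -0.002]
force: [-2.3, 0.8, -1.8]
width: 0.168
gripper_force: 55.0
clock: 10.35
position: [0.5017, -0.1586, 0.2181]
ee_rot: [0.284, 3.126, -0.0]
force: [1.2, -0.0, -3.9]
width: 0.173
gripper_force: 55.0
```

The TCP went about 8 mm lower than expected, with a 40 N spike, so the mallet may have turned in the grip. I'll use my last picture, a montage of the scene crop and the wrist view, to check that and the pin.

Run:
```python
from h import *
S=get_image("scene");W=get_image("wrist")
a=cv2.resize(S["image"][190:300,220:310,::-1],None,fx=5,fy=5,interpolation=cv2.INTER_CUBIC)
b=cv2.resize(W["image"][:,180:460,::-1],(321,550)); b=b[:, :]
cv2.imwrite("pics/m.png",np.hstack([cv2.convertScaleAbs(a,alpha=1.6),b])); 
np.save("S3.npy",S["image"]);np.save("W3.npy",W["image"])
w3=cv2.imread("pics/w3.png")
def wood(im):
    h=cv2.cvtColor(im,cv2.COLOR_BGR2HSV);m=(h[...,1]>90)&(h[...,0]>8)&(h[...,0]<25)&(h[...,2]>40);m[:,:260]=0;m[:,380:]=0
    ys,xs=np.nonzero(m[:290]);r={y:(xs[ys==y].min(),xs[ys==y].max()) for y in(60,120,200,280) if (ys==y).any()};return ys.min(),r
print(wood(w3),wood(W["image"][:,:,::-1].copy()))
```

```text
(np.int64(34), {60: (np.int64(288), np.int64(339)), 120: (np.int64(290), np.int64(339)), 200: (np.int64(292), np.int64(339)), 280: (np.int64(294), np.int64(339))}) (np.int64(36), {60: (np.int64(295), np.int64(340)), 120: (np.int64(295), np.int64(339)), 200: (np.int64(295), np.int64(339)), 280: (np.int64(296), np.int64(339))})
```

View pics/m.png

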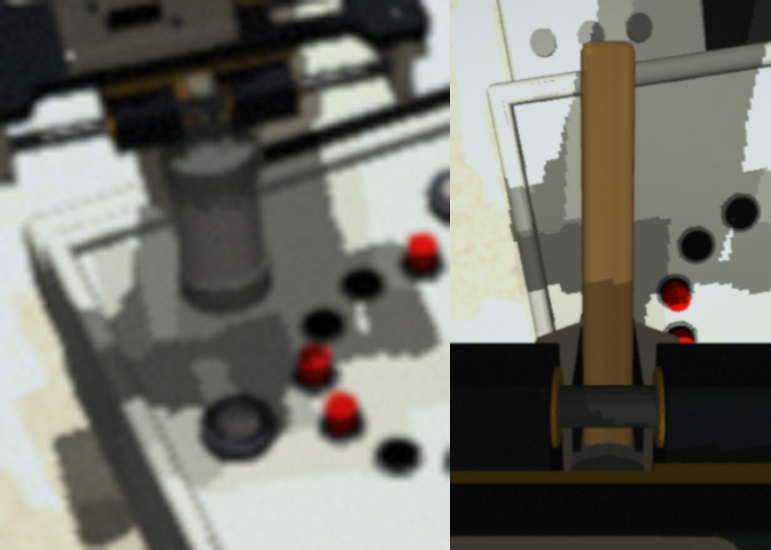

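The pin now sits flush in its collar at crop (238,427). The handle's apparent width in the wrist view has dropped from 51 px to 45 px at the tail, so the mallet has pitched head-up in the grip. I'll fit that angle so I can stand the mallet down flat.

Run:
```python
from h import *
from scipy.optimize import least_squares
W=get_image("wrist");s=observe();M=Rm(s["ee_rot"])
C=M.T@Rm(W["orientation"]);t=M.T@(np.array(W["position"])-s["position"])
print("cam in tool",t.round(4),C.round(3).tolist(),"F",np.round(s["force"],1),"torque",np.round(s["ft_torque"],2))
def edges(im):
    g=cv2.GaussianBlur(im[...,:3].astype(float),(3,3),0);h=cv2.cvtColor(im,cv2.COLOR_RGB2HSV)
    m=((h[...,1]>70)&(h[...,0]>5)&(h[...,0]<28)).astype(np.uint8);m[:,:270]=0;m[:,360:]=0
    rows=range(60,285,20);o=[]
    for y in rows:
        x=np.nonzero(m[y])[0];o.append((y,x.min(),x.max()+1))
    ys=np.nonzero(m.sum(1)>25)[0];return ys.min(),np.array(o)
def model(th,dx,dz,dy,L,rows):
    # tool frame; tail along +x; top of handle
    c=np.array([dx,dy,-.0173+dz]);k,q=np.cos(th),np.sin(th)
    def pt(l,w): # head-up pitch => tail goes toward +z (down)
        P=c+np.array([l*k+.01*q,w,l*q-.01*k]);r=C.T@(P-t);return W["fx"]*r[0]/r[2]+W["cx"],W["fy"]*r[1]/r[2]+W["cy"]
    ls=np.linspace(.0,L,60);A=np.array([pt(l,-.008) for l in ls]);B=np.array([pt(l,.008) for l in ls])
    if A[:,0].mean()>B[:,0].mean():A,B=B,A
    f=lambda Z:np.interp(rows,Z[np.argsort(Z[:,1]),1],Z[np.argsort(Z[:,1]),0])
    return f(A),f(B),pt(L,0)[1]
i0=cv2.imread("pics/w3.png")[:,:,::-1].copy();i1=np.load("W3.npy")
t0,e0=edges(i0);t1,e1=edges(i1);print(t0,e0.tolist(),t1,e1.tolist())
def res(p):
    r=[]
    for (tt,e),th,dx,dz in(((t0,e0),p[0],p[4],p[1]),((t1,e1),p[2],p[4],p[3])):
        a,b,q=model(th,dx,dz,p[5],.1,e[:,0]);r+=[*((b-a)-(e[:,2]-e[:,1])),(q-tt)/2]
    r+=[p[1]/.002,p[3]/.005]
    return r
S=least_squares(res,[0,0,.15,0,0,0],loss="soft_l1");print(np.degrees(S.x[[0,2]]),S.x,S.cost)
```

```text
cam in tool [ 0.0756  0.0008 -0.1574] [[0.0, -0.958, -0.288], [1.0, 0.0, -0.001], [0.001, -0.288, 0.958]] F [-0.6  0.1 -4.1] torque [0.05 0.2  0.02]
34 [[60, 288, 340], [80, 289, 340], [100, 289, 340], [120, 290, 340], [140, 290, 340], [160, 291, 340], [180, 290, 341], [200, 291, 341], [220, 291, 345], [240, 292, 345], [260, 293, 341], [280, 294, 340]] 36 [[60, 295, 341], [80, 294, 341], [100, 295, 341], [120, 295, 341], [140, 295, 341], [160, 295, 340], [180, 295, 340], [200, 295, 340], [220, 295, 340], [240, 295, 340], [260, 296, 340], [280, 296, 340]]
[11.24040511 10.1461596 ] [ 1.96182078e-01 -7.81688672e-04  1.77083891e-01  1.34183550e-02
  4.13422681e-03  8.80180319e+00] 14.287770362826212
```

Run:
```python
from h import *
from scipy.optimize import least_squares
W=get_image("wrist");t=np.array([.0756,0,-.1574]);C=np.array([[0,-.958,-.288],[1,0,0],[0,-.288,.958]])
rows=np.arange(60,285,20)
w0=np.array([52,51,51,50,50,49.5,50,49.5,49,48.5,48,46.5]);w1=np.array([46,47,46,46,46,45.5,45,45,45,45,44,44])
def model(th,dx,dz,L=.1):
    k,q=np.cos(th),np.sin(th);l=np.linspace(0,L,80)
    P=np.stack([dx+l*k+.01*q,0*l+.008,-.0173+dz+l*q-.01*k],1);r=(P-t)@C
    v=W["fy"]*r[:,1]/r[:,2]+W["cy"];w=2*W["fx"]*.008/r[:,2];o=np.argsort(v);return np.interp(rows,v[o],w[o]),v[-1]
print(model(0,0,0),model(.17,0,0))
# shared dx,dz (as gripped), scale of width; theta0 fixed 0
def res(p):
    a,va=model(0,p[0],p[1]);b,vb=model(p[2],p[0]+p[4],p[1]+p[5])
    return [*(a*p[3]-w0),*(b*p[3]-w1),va-34,vb-36,p[0]/.002,p[1]/.002,p[4]/.001,p[5]/.003,(p[3]-1)/.03]
S=least_squares(res,[0,0,.15,1,0,0]);print(np.degrees(S.x[2]),S.x.round(4),np.round(S.fun,1))
```

```text
(array([53.82474705, 53.11687006, 52.40899306, 51.70111607, 50.99323908,
       50.28536208, 49.57748509, 48.8696081 , 48.1617311 , 47.45385411,
       46.74597711, 46.03810012]), np.float64(28.516171956240726)) (array([47.96210602, 47.68568654, 47.40926705, 47.13284756, 46.85642808,
       46.58000859, 46.3035891 , 46.02716962, 45.75075013, 45.47433064,
       45.19791116, 44.92149167]), np.float64(38.365426017585634))
9.449260823195061 [-1.200e-03  3.000e-04  1.649e-01  9.915e-01  2.000e-03  1.800e-03] [ 1.3  1.6  0.9  1.2  0.5  0.3 -0.9 -1.1 -1.3 -1.5 -1.7 -0.9  1.1 -0.2
  0.5  0.2 -0.1  0.2  0.4  0.1 -0.2 -0.5  0.2 -0.  -0.6  0.6 -0.6  0.1
  2.   0.6 -0.3]
```

```bash
python3 -m handwheel '[[0.15,0.4,0,0,0,0],[0.35,0.9,0,0,0,0],[0.35,0.93,0,0,0,0],[0.35,0.93,0,0,0,0],[0.35,0.93,0,0,0,0],[0.35,0.93,0,0,0,0],[0.35,0.93,0,0,0,0],[0.35,0.93,0,0,0,0]]'
python3 -m handwheel '[[0.35,0.93,0,0,0,0],[0.35,0.93,0,0,0,0],[0.35,0.93,0,0,0,0],[0.35,0.93,0,0,0,0],[0.35,0.93,0,0,0,0],[0.35,0.93,0,0,0,0],[0.35,0.93,0,0,0,0],[0.35,0.93,0,0,0,0]]'
python3 -m handwheel '[[0.35,0.93,0,0,0,0],[0.35,0.93,0,0,0,0],[0.35,0.93,0,0,0,0],[0.35,0.93,0,0,0,0],[0.35,0.93,0,0,0,0],[0.35,0.93,0,0,0,0],[0.2,0.3,0,0,0,0],[0,0,0,0,0,0]]'
python3 - <<'E'
from h import *
S=get_image("scene");T=get_image("top")
def ncc(c,P,Q,off,z0):
    # pin cap: bright pixels centroid near projected point
    u,v=proj(c,P);print(Q,"proj",np.round([u,v],1),end=" ")
    g=cv2.cvtColor(c["image"],cv2.COLOR_RGB2GRAY).astype(int);x,y=int(round(u)),int(round(v));print("\n",g[y-10:y+8,x-9:x+10])
for n,P in(("pin1",(.5405,-.166,.11)),("pin2",(.638,-.014,.11))): ncc(S,P,n,0,0)
for l in("head1","lock1"):
    print(l,[(round(d["score"],2),(np.array(d["point"])*[640,480]).round(1)) for d in place_of(l,"scene")[:3]])
plan([.4162,.2708,.2178],-10)
E
```

```text
clock: 11.22
position: [0.4734, -0.0122, 0.2159]
ee_rot: [-0.284, -3.127, 0.0]
force: [0.9, 0.0, -4.0]
width: 0.172
gripper_force: 55.0
clock: 11.88
position: [0.445, 0.144, 0.216]
ee_rot: [-0.284, -3.127, 0.001]
force: [0.8, 0.3, -4.9]
width: 0.174
gripper_force: 55.0
clock: 12.55
position: [0.4206, 0.2687, 0.2159]
ee_rot: [-0.279, -3.128, 0.0]
force: [-0.2, -0.1, -4.4]
width: 0.173
gripper_force: 55.0
pin1 proj [266.6 272.8] 
 [[139 138 139 139 139 140 139 139 139 138 139 138 138 139 138 139 139 140
  138]
 [139 139 139 140 138 140 139 138 139 140 139 140 139 139 139 139 138 138
  137]
 [139 138 139 140 138 138 139 139 140 138 139 138 139 139 139 139 140 139
  137]
 [139 139 139 140 139 138 139 139 138 138 139 139 139 139 139 138 139 139
  137]
 [138 139 139 139 139 139 137 138 136 137 137 137 137 137 138 139 139 138
  139]
 [139 139 138 138 138 136 129 121 118 116 113 113 122 131 135 137 138 139
  140]
 [139 138 139 137 130 116  96  79  72  67  61  63  80 101 115 129 137 139
  140]
 [138 138 138 127 102  70  55  56  64  67  65  59  54  53  69 101 127 137
  139]
 [138 138 126  98  
[... 1928 characters left out ...]
  64  44  41  51
  101]
 [139 135 106  55  36  40  41  44  58  75  82  81  74  57  43  42  42  49
  101]
 [139 136 116  68  32  35  40  41  42  43  44  43  43  44  42  40  41  59
  108]
 [140 139 131  98  50  27  31  36  39  41  41  42  42  41  40  36  41  86
  124]
 [139 138 137 123  81  34  25  27  31  33  36  36  33  32  30  36  70 114
  136]]
head1 [(0.49, array([311.8, 225. ])), (0.47, array([265.7, 274. ])), (0.47, array([349.1, 275.1]))]
lock1 [(0.69, array([266.2, 279.7]))]
pos [0.4224 0.2652 0.2165] head 169.5 tilt [-0.    -0.001 -1.   ] j7 0.75 t 12.75 F [-0.1  0.2 -3.9] w 0.172
move-first rows [ 0.36  0.22 -0.07] rot rows [-0.01 -0.   -0.12] after-rotation rows [ 0.36  0.22 -0.07]
```

Pin 1's profile in its collar now matches the pin that was already down, so it is seated. Next I'll tilt the tool by the mallet's pitch and lower it toward the pad.

```bash
python3 -m handwheel '[[0.25,0.15,0,0,0,0],[0,0,0,0,1,0],[0,0,0,0,1,0],[0,0,0,0,0.5,0],[-0.07,0,0.4,0,0,0],[-0.17,0,0.98,0,0,0],[-0.17,0,0.98,0,0,0],[-0.17,0,0.98,0,0,0]]'
python3 -m handwheel '[[-0.17,0,0.98,0,0,0],[-0.17,0,0.98,0,0,0],[-0.17,0,0.98,0,0,0],[-0.17,0,0.98,0,0,0],[-0.09,0,0.5,0,0,0],[0,0,0,0,0,0]]'
python3 - <<'E'
from h import *
P=[]
for i in range(3):
    S=get_image("scene");P.append(observe()["position"])
p=np.mean(P,0);print(p);M=Rm(observe()["ee_rot"]);print(M.round(3),observe()["force"])
r=trace("mallet","scene")
for d in r:
    m=d["region"];ys,xs=np.nonzero(m)
    if not(370<xs.mean()<420 and ys.mean()<240):continue
    print(d["score"],d["rect"])
x0,y0=375,165;g=cv2.cvtColor(S["image"],cv2.COLOR_RGB2GRAY).astype(int)
for y in range(180,232,2):print(y,g[y,x0:430:1][::2])
gc=p+M@np.array([0,0,-.0165]);print("handle centre at grip",gc,"face z if upright",gc[2]-.04)
E
```

```text
clock: 13.42
position: [0.4174, 0.2703, 0.1479]
ee_rot: [-0.27, -2.957, -0.024]
force: [-0.1, 0.9, -4.1]
width: 0.17
gripper_force: 55.0
clock: 13.92
position: [0.4158, 0.2697, 0.0572]
ee_rot: [-0.269, -2.953, -0.02]
force: [-0.5, 0.5, -3.3]
width: 0.174
gripper_force: 55.0
[0.41730863 0.27056516 0.05936935]
[[-0.969  0.181 -0.17 ]
 [ 0.178  0.984  0.032]
 [ 0.173  0.001 -0.985]] [-0.33098278 -0.22088409 -4.69982874]
0.55 [0.6213, 0.4253, 0.0273, 0.0598]
180 [ 15  15  15  15  11  30  39  42  44  44  46  44  41  40  33  31  24  10
   4   5  13  68  95 112 136  81  26   7]
182 [ 16  14  14  15  12  22  42  43  38  35  33  26  18  11   7   9   6   9
   8  10  49 137 140 122 111  67  20  21]
184 [14 13 15 15 13 15 19 14  8  7  9  9 17 21  7  8  8  6  4  6 13 41 37 28
 27 41 39 25]
186 [ 17  15  14  10  11   7   3   7  13  16  13  11  19  28  14  14  11   9
   8   6   4  36  86 100 129 139 123  52]
188 [ 35  17  16  60 103  46   6   9   4   3   3   5   6  16  18  16  13   7
   3   6  13 110 144 145 144 144 143 112]
190 [ 13  12  12  93 119  55  13  20   6   7   4   7   4  16  19  19  10  
[... 1819 characters left out ...]
3 141 141]
222 [  2   4   3   5   2   2   4   2   4   2   3   3   3   4   4   2   2   3
   4   4   5  31 139 142 142 143 142 144]
224 [ 14   3   6   6   6   4   2   5   3   4   3   1   3   4   3   6   3   4
   4   3  10  34 137 142 143 144 143 144]
226 [ 50  13   9  10   5   4   3   2   2   5   4   3   5   7   6   4   5   5
   3  10  11  72 140 143 143 143 144 144]
228 [101  67  12  12   9  10   9   9   3   5   5   5   4   5   5   5   5   6
   7  12  30 126 141 142 142 142 144 143]
230 [122 119  69  21   9   8  11  10  11   9   7   4   6   6   6   5   6  10
  12  26 101 141 142 142 142 141 141 142]
handle centre at grip [0.42010577 0.27003782 0.07562198] face z if upright 0.03562198119188462
```

```bash
python3 -m handwheel '[[-0.12,0,0.7,0,0,0],[-0.07,0,0.4,0,0,0],[-0.02,0,0.1,0,0,0],[0,0,0,0,0,0]]'
for i in 1; do python3 -m handwheel '[[-0.02,0,0.1,0,0,0],[-0.02,0,0.1,0,0,0]]'; done
python3 -m handwheel '[[-0.01,0,0.07,0,0,0],[0,0,0,0,0,0]]'
```

```text
clock: 14.45
position: [0.4172, 0.2705, 0.0348]
ee_rot: [-0.269, -2.955, -0.023]
force: [0.5, 0.3, -3.1]
width: 0.17
gripper_force: 55.0
clock: 14.62
position: [0.418, 0.2708, 0.0312]
ee_rot: [-0.269, -2.956, -0.025]
force: [0.7, -0.0, -4.0]
width: 0.171
gripper_force: 55.0
clock: 14.78
position: [0.4175, 0.2706, 0.0293]
ee_rot: [-0.269, -2.955, -0.024]
force: [-0.9, 0.4, -3.6]
width: 0.17
gripper_force: 55.0
```

```bash
python3 -m handwheel '[[-0.01,0,0.06,0,0,0],[0,0,0,0,0,0]]'
python3 -m handwheel '[[-0.01,0,0.06,0,0,0],[0,0,0,0,0,0]]'
```

```text
clock: 14.95
position: [0.4175, 0.2706, 0.0281]
ee_rot: [-0.269, -2.955, -0.024]
force: [-0.6, -0.1, -4.8]
width: 0.172
gripper_force: 55.0
clock: 15.12
position: [0.4175, 0.2706, 0.0268]
ee_rot: [-0.269, -2.955, -0.024]
force: [1.1, -0.9, -3.5]
width: 0.167
gripper_force: 55.0
```

```bash
for i in 1; do python3 -m handwheel '[[-0.01,0,0.05,0,0,0],[0,0,0,0,0,0]]'; done | grep -E 'pos|force: \['
python3 -m handwheel '[[-0.01,0,0.05,0,0,0],[0,0,0,0,0,0]]' | grep -E 'pos|force: \['
python3 -m handwheel '[[-0.01,0,0.05,0,0,0],[0,0,0,0,0,0]]'| grep -E 'pos|force: \['
```

```text
position: [0.4174, 0.2705, 0.0257]
force: [-0.3, 0.4, -4.5]
position: [0.4175, 0.2707, 0.0248]
force: [0.7, -0.3, -2.5]
position: [0.4174, 0.2707, 0.0245]
force: [-2.4, -1.8, 6.5]
```

Contact is made. I'll loosen the grip so the head seats flat, then release.

```bash
python3 -m handwheel '[[0,0,0,0,0,0],[0,0,0,0,0,0],[0,0,0,0,0,0],[0,0,0,0,0,0]]' 0 3
python3 -m handwheel '[[0,0,0,0,0,0],[0,0,0,0,0,0],[0,0,0,0,0,0],[0,0,0,0,0,0],[0,0,0,0,0,0],[0,0,0,0,0,0]]' 0.5
python3 - <<'E'
from h import *
for n in("scene","wrist"):
    c=get_image(n)
    for d in trace("mallet",n)[:3]:print(n,round(d["score"],2),(np.array(d["rect"])*[640,480,640,480]).round(1))
E
```

```text
clock: 15.95
position: [0.4176, 0.2707, 0.024]
ee_rot: [-0.269, -2.956, -0.024]
force: [-1.8, -1.0, 4.3]
width: 0.174
gripper_force: 3.0
clock: 16.45
position: [0.4176, 0.2706, 0.0238]
ee_rot: [-0.269, -2.956, -0.024]
force: [0.4, 0.2, 0.1]
width: 0.492
gripper_force: 0.0
scene 0.85 [387.5 371.4  30.3  78.6]
scene 0.81 [397.8 214.5  17.1  23.8]
wrist 0.67 [317.6 222.   88.6 377.1]
wrist 0.65 [606.3   7.5  62.9  15. ]
```

```bash
python3 -m handwheel '[[0.04,0,-0.2,0,0,0],[0.09,0,-0.5,0,0,0],[0.17,0,-0.98,0,0,0],[0.17,0,-0.98,0,0,0],[0.17,0,-0.98,0,0,0],[0.17,0,-0.98,0,0,0],[0.17,0,-0.98,0,0,0],[0,0,0,0,0,0]]' 0.6
python3 -m handwheel '[[0,0,0,0,-1,0],[0,0,0,0,-1,0],[0,0,0,0,-0.5,0],[0,0.9,-0.8,0,0,0],[0,0.9,-0.8,0,0,0],[0,0.9,-0.8,0,0,0],[0,0.9,-0.8,0,0,0],[0,0,0,0,0,0]]'
python3 - <<'E'
from h import *
for n in("scene","top"):
    c=get_image(n)
    for d in trace("mallet",n)[:4]:
        m=d["region"];r=np.array(d["rect"])*[640,480,640,480];print(n,round(d["score"],2),r.round(1),m.sum())
    i0=cv2.imread("pics/%s.png"%n)[:,:,::-1]
    D=np.abs(c["image"].astype(int)-i0).max(2)>30
    if n=="scene": D[:200,:]=D[:200,:]
    k,l,st,ce=cv2.connectedComponentsWithStats(D.astype(np.uint8))
    print(n,[(s[:5].tolist()) for s in st[1:] if s[4]>8])
E
```

```text
clock: 17.32
position: [0.4195, 0.2717, 0.1419]
ee_rot: [-0.269, -2.96, -0.03]
force: [1.1, -0.1, 0.5]
width: 0.602
gripper_force: 0.0
clock: 17.98
position: [0.4315, 0.3462, 0.2049]
ee_rot: [0.28, 3.126, 0.009]
force: [0.0, 0.7, 0.9]
width: 0.596
gripper_force: 0.0
scene 0.73 [389.9 204.3  28.   49. ] 583
scene 0.66 [407.9 161.8  13.6  26.8] 249
scene 0.64 [387.1 368.6  30.6  76.9] 905
scene [[235, 0, 13, 12, 106], [269, 0, 32, 76, 758], [440, 0, 22, 46, 331], [480, 4, 6, 17, 28], [219, 14, 13, 45, 174], [472, 32, 6, 7, 20], [462, 41, 6, 8, 18], [436, 46, 5, 6, 25], [470, 47, 26, 20, 355], [458, 49, 8, 8, 24], [445, 55, 11, 3, 21], [279, 62, 190, 112, 5991], [213, 64, 6, 11, 30], [430, 66, 3, 7, 16], [464, 77, 4, 12, 28], [266, 78, 4, 16, 39], [208, 80, 13, 48, 277], [267, 95, 3, 11, 29], [472, 117, 3, 7, 14], [466, 126, 4, 3, 9], [459, 130, 10, 7, 48], [443, 144, 12, 7, 53], [406, 148, 4, 9, 36], [283, 158, 165, 60, 2812], [435, 185, 13, 12, 61], [384, 197, 4, 7, 9], [263, 265, 8, 4, 20], [263, 271, 9, 7, 51]]
top 0.84 [143.9 342.1  21.5  20.2] 276
top 0.7 [325.1 132.9  46.2  39.6] 453
top 0.66 [216.8 281.8  18.   55.6] 453
top [[0, 222, 288, 258, 37030], [365, 230, 7, 7, 26], [100, 249, 9, 12, 63], [202, 257, 4, 4, 9], [215, 287, 3, 10, 14], [302, 366, 16, 11, 109], [301, 400, 10, 2, 19], [360, 406, 3, 5, 10], [326, 411, 7, 11, 33], [181, 420, 10, 11, 51], [301, 420, 17, 15, 70], [337, 425, 3, 5, 10], [324, 426, 13, 7, 41], [184, 432, 9, 3, 13], [335, 432, 9, 14, 61], [342, 435, 10, 17, 91], [331, 438, 2, 7, 10], [239, 441, 53, 36, 608], [320, 446, 6, 12, 24], [329, 446, 9, 10, 46], [297, 459, 31, 21, 222], [303, 463, 12, 4, 18], [216, 469, 22, 9, 90], [291, 477, 7, 3, 12]]
```

Compared with the first picture, the mallet area is essentially unchanged, so it stands where and as it did before. Beyond the arm and its shadow, only the pin has changed.

```bash
python3 -c "
from cell import sign_off;print(sign_off())"
```

```text
the job is handed in; nothing more can be done
None
```

I handed the job in after about 18 s: two brisk mallet blows drove the raised pin down until it looked level with the two already-down pins, and the mallet is back upright on its pad in its original spot with nothing else on the bench seen to have moved.

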